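Push the specimen box into its place in the row

TASK

With the fingertips, push the specimen box with the green stone along the bench onto the yellow mark, the empty place in the row, until it stands squarely and flush against the aluminium stop rail and between the two sides of the mark. Only push it: never pick it up or tip it. Leave the other boxes and everything else where they stand, and take the hand away at the end.

Things in the scene. Friction and masses are not known exactly. Their poses are not given: they have to be found in the camera images.
- green_box: The box to push: open white plastic specimen box, 64 x 64 mm and 36 mm high, walls 4 mm, with a green stone fixed in it (stone top about 40 mm high); loose, about 0.12 kg. Origin: centre of its underside; z up, x and y square to its sides. At the start it stands by itself on the open bench between the robot and the row, turned at most 0.5 rad from square to the robot's frame. It slides when pushed by its sides with about 1 N; it does not roll.
- rail: Fixed aluminium stop rail on the bench, 360 mm long, 6 mm thick, 28 mm high, with a 40 mm deep foot behind it (its +x side). Origin: foot of the middle of its face, the face that the boxes stand against. x points horizontally from the row through the face to the back (away from the robot), y along the rail, z up. It is rigid.
- mark: Flat bright yellow mark on the bench in front of the rail: the one empty place in the row of three places (pitch 105 mm; it can be any of the three). 88 mm wide along the rail, 80 mm deep, reaching from the rail's face towards the robot; no height to speak of. Origin: where the underside centre of a box in this place belongs, 33 mm in front of the rail's face; axes parallel to the rail's.
- amber_box: Bystander in the row, in another place against the rail: open white plastic specimen box, 64 x 64 mm and 36 mm high, walls 4 mm, with an amber stone fixed in it (stone top about 40 mm high); loose, about 0.12 kg. Origin: centre of its underside; z up, x and y square to its sides.
- purple_box: Bystander in the row, in another place against the rail: open white plastic specimen box, 64 x 64 mm and 36 mm high, walls 4 mm, with a purple stone fixed in it (stone top about 40 mm high); loose, about 0.12 kg. Origin: centre of its underside; z up, x and y square to its sides.
- beaker: Glass beaker, 72 mm across, 95 mm high, left of the work. Loose bystander; origin: centre of its underside.
- small_beaker: Small glass beaker, 56 mm across, 75 mm high, right of the work. Loose bystander; origin: centre of its underside.
- rock: Brown rock, about 60 x 44 x 42 mm, left of the work. Loose bystander; origin: centre of its underside.
- carton: Closed blue carton, 130 x 90 x 37 mm, right of the work. Loose bystander; origin: centre of its underside.
- highlighter: Highlighter pen with orange cap, lying, 128 mm long along its x (from -43 to +85 mm), 15 mm thick, right of the work. Loose bystander; origin: centre of its underside.

How it is judged:
By the outcome, as a careful person would: the job done as asked, in the order asked, and still so for the second after the job is handed in, with the robot touching nothing.
It also fails if it takes over 50 s, if anything falls off the work surface, if the arm or the gripper's body presses on something with over 40 N, if the wrist force passes 120 N, or if a joint passes its speed limit or range.

ROBOT

A 6-joint arm with a two-finger parallel gripper is mounted at the origin on the work surface. World frame = base frame: x ahead of the robot, y to its left, z up, the work surface at z = 0. Lengths are in m, angles in degrees, forces in N, time in s.
With the tool pointing down it reaches from about 0.4 to 0.825 m from the base axis. Payload 7 kg.
Tool frame: the origin (TCP) lies between the finger pads; the fingertips stand 22 mm ahead of it and the grasp point (between the pads) lies 3 mm ahead of it; z points along the fingers, y is the line along which they close (so a half turn about z gives the same grasp; the last joint's range is limited). The gripper opens to 88 mm and grips with 3 to 60 N. Pads are 19 mm wide; open, the fingers measure 130 mm over their backs; the gripper's body (78 mm by 193 mm) begins 47 mm behind the grasp point.
Start: joints at [-51.331, 20.546, 0.682, 0, -70.136, -16.507], TCP at [0.255, -0.625, 0.217] pointing down, gripper open.
Joint ranges: [-176.03, 176.03], [-82.01, 121.73], [-58.28, 71.71], [-173.87, 95.51], [-174.79, -0.11], [-173.66, 173.66]. Speed limits (degrees/s): [136.94, 136.94, 172.46, 180, 180, 180].

INTERFACE

Orientations are given as [roll, pitch, yaw] about the fixed x, y, z axes, in that order (R = Rz(yaw) Ry(pitch) Rx(roll)).
In Python, from plant import ctrl gives the robot as it stands.
- The arm moves only by the tool apply_moves, never from a script. Its argument "targets" is a list of rows, each an object with "travel": the shift along the tool's x, y, z in mm, a list of three; "roll": the turn about the tool's z in degrees; "jaw": the finger opening in mm, from 0 to 87.6. In form: [{"travel": [tx, ty, tz], "roll": roll, "jaw": jaw}, ...]. A call has 1 to 10 rows; each row shifts and turns the commanded pose from where the row before left it, along the tool's axes as they then stand; what a row does not reach is not made up. A row lasts 1/10 s, in which the tool goes at most 50 mm and 8.59 degrees, less where a joint would pass 70% of its speed; a pose out of reach is approached as far as the arm can. A call with a gripper value outside its range is refused whole. The fingers move at their own pace and stop on an object; the grip force is fixed at half the most. Time passes only in rows, so rows that do not move let the fingers close. It gives the time, the measured TCP pose, the force, the opening and the grip force at its end, in the units of the state.
- ctrl.get_obs(): the state, without advancing time (a new reading comes with each control period).
- ctrl.snapshot(name): name is "scene" or "top" or "wrist"; returns the picture (480x640x3 uint8, red, green, blue); there is no depth.
- ctrl.calibration(name): a dict with "K" (3x3 intrinsics, pixels), "dist_coeffs" ([k1, k2, p1, p2, k3] as OpenCV has them; the pictures are not rectified), "extrinsics" (4x4, takes a point from camera to world coordinates); the wrist camera has in their place "hand_eye" (4x4, takes a point from camera to tool coordinates, whose origin is the TCP and whose axes are the flange's). Camera axes: x right, y down, z forward; pixel columns grow to the right and rows downward; lengths in m; the calibration is good to about 2 mm. A picture is of the moment at which its call begins: read the wrist's pose just before it. calibration takes no time and is no camera call.
- ctrl.close_job(): hands the job in; it is judged then, once.
The state is a dict: "clock": time; "joint_pos": joint angles; "qvel": joint speeds; "tau": joint torques, N m; "tool_pos": TCP position; "orientation": TCP orientation; "force": force on the tool from outside, world axes, zero at the start; "moment": the same for the moment, N m; "opening": finger opening in m; "gripper_force": force on a finger pad.
Only numpy, scipy, OpenCV 4.12 (cv2) and the standard library are available. Lean on these libraries where they do the work, as an engineer would, in place of code of your own. Each camera call takes 0.05 s, during which the arm holds its last target. There are 200 camera calls.

## Working session

There is one attempt and no reset: what is moved stays moved. The work goes in short steps, Python scripts to look and compute and a tool call to move; the robot and the scene stay as the last step left them, time stands still between calls to the robot, and variables do not carry over. Pictures are saved under pics/ and viewed, at most 10 in all, crops included, and the job is handed in when it is done.

Besides the shell and the picture viewer there is one more tool, called after "Emit:" by a JSON object that holds its "op" and its "data", one argument or row to a line. apply_moves: Moves the arm, as the interface text tells. Its arguments: {"type":"object","properties":{"targets":{"type":"array","items":{"type":"object","properties":{"travel":{"type":"array","items":{"type":"number"}},"roll":{"type":"number"},"jaw":{"type":"number"}}}}},"required":["targets"]}

```bash
mkdir -p pics; ls
python3 - <<'E'
from plant import ctrl
import cv2,numpy as np
np.set_printoptions(precision=4,suppress=True)
print(ctrl.get_obs())
for n in("scene","top","wrist"):
    c=ctrl.calibration(n);print(n,c)
    im=ctrl.snapshot(n);cv2.imwrite(f"pics/{n}0.png",im[:,:,::-1])
E
```

```text
pics
{'clock': 0.0, 'joint_pos': array([-51.3307,  20.593 ,   0.634 ,  -0.0208, -70.1372, -16.5066]), 'qvel': array([ 0.0297,  0.0727, -0.0304, -0.0432,  0.0009, -0.0394]), 'tau': array([  0.0006, -58.2719,  29.3059,   6.9977,   0.0068,  -0.0001]), 'tool_pos': array([ 0.2544, -0.6247,  0.2162]), 'orientation': array([ 179.9022,   -0.0086, -157.8443]), 'force': array([ 1.1749, -0.1098,  0.423 ]), 'moment': array([0.016 , 0.049 , 0.0043]), 'gripper_force': 0.0, 'opening': 0.08763035907266148}
scene {'K': array([[499.2623,   0.    , 316.2014],
       [  0.    , 499.2623, 240.4303],
       [  0.    ,   0.    ,   1.    ]]), 'dist_coeffs': array([-0.0958,  0.    ,  0.    ,  0.    ,  0.    ]), 'extrinsics': array([[ 0.4973,  0.6763, -0.5435,  1.146 ],
       [ 0.8674, -0.3752,  0.3268, -0.3549],
       [ 0.0171, -0.6339, -0.7732,  0.8748],
       [ 0.    ,  0.    ,  0.    ,  1.    ]])}
top {'K': array([[511.5517,   0.    , 328.2606],
       [  0.    , 511.5517, 243.4509],
       [  0.    ,   0.    ,   1.    ]]), 'dist_coeffs': array([-0.0878,  0.    ,  0.    ,  0.    ,  0.    ]), 'extrinsics': array([[ 0.0038, -0.9978,  0.0655,  0.476 ],
       [-1.    , -0.0041, -0.0044, -0.0217],
       [ 0.0047, -0.0654, -0.9978,  1.0435],
       [ 0.    ,  0.    ,  0.    ,  1.    ]])}
wrist {'K': array([[388.9092,   0.    , 321.6631],
       [  0.    , 388.9092, 245.0839],
       [  0.    ,   0.    ,   1.    ]]), 'dist_coeffs': array([0.0138, 0.    , 0.    , 0.    , 0.    ]), 'hand_eye': array([[ 0.0001, -0.961 , -0.2767,  0.0726],
       [ 1.    ,  0.0001,  0.0001, -0.0011],
       [-0.0001, -0.2767,  0.961 , -0.1685],
       [ 0.    ,  0.    ,  0.    ,  1.    ]])}
```

View pics/top0.png

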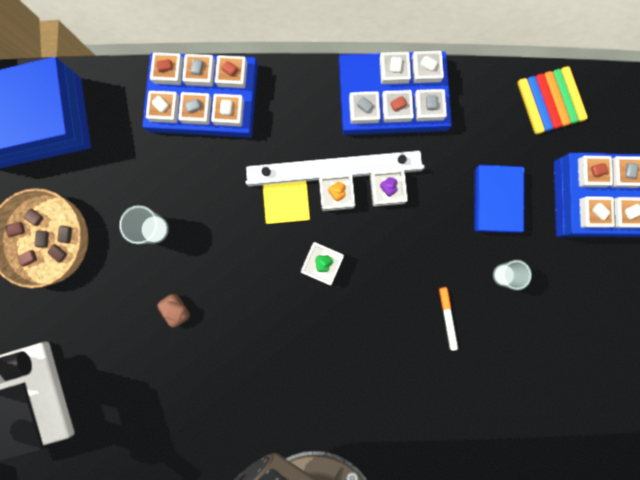

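View pics/scene0.png

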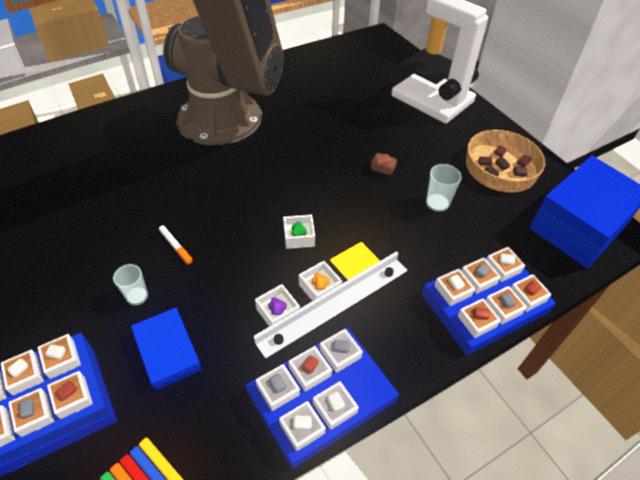

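The top view shows the green box at (322,263), turned roughly 25°. The yellow mark is at (286,202), at the left end of the row. Amber is at (337,193), purple at (388,187), and the rail's face runs from (248,184) to (422,170). The scene view agrees: green at (299,231), mark at (356,262). Next I'll measure from both views.

```bash
cat > h.py <<'E'
import cv2,numpy as np
np.set_printoptions(precision=4,suppress=True)
from plant import ctrl
def rays(n,uv,T=None):
    c=ctrl.calibration(n)
    T=c["extrinsics"] if T is None else T
    p=cv2.undistortPoints(np.float64(uv).reshape(-1,1,2),c["K"],c["dist_coeffs"]).reshape(-1,2)
    return T[:3,3],np.c_[p,np.ones(len(p))]@T[:3,:3].T
def plane(n,uv,z,T=None):
    o,d=rays(n,uv,T); return o+d*((z-o[2])/d[:,2])[:,None]
def tri(r1,r2):
    (o1,d1),(o2,d2)=r1,r2; d1=d1[0];d2=d2[0]
    s=np.linalg.lstsq(np.c_[d1,-d2],o2-o1,rcond=None)[0]
    a=o1+s[0]*d1;b=o2+s[1]*d2; return (a+b)/2,np.linalg.norm(a-b)
def hsv(im): return cv2.cvtColor(im,cv2.COLOR_RGB2HSV)
RNG=dict(yellow=((26,150,120),(33,255,255)),green=((50,120,60),(75,255,255)),amber=((12,150,120),(22,255,255)),purple=((130,100,60),(155,255,255)))
def blob(im,name,roi):
    x0,y0,x1,y1=roi;m=np.zeros(im.shape[:2],np.uint8)
    m[y0:y1,x0:x1]=cv2.inRange(hsv(im),*map(np.array,RNG[name]))[y0:y1,x0:x1]
    return max(cv2.findContours(m,cv2.RETR_EXTERNAL,cv2.CHAIN_APPROX_NONE)[0],key=cv2.contourArea)
def white_rect(im,roi,thr=110):
    x0,y0,x1,y1=roi;h=hsv(im);m=np.zeros(im.shape[:2],np.uint8)
    m[y0:y1,x0:x1]=(im.max(2)>thr)[y0:y1,x0:x1]*np.uint8(255)
    return max(cv2.findContours(m,cv2.RETR_EXTERNAL,cv2.CHAIN_APPROX_NONE)[0],key=cv2.contourArea)
def rect(P): # min-area rect in metric xy
    (c,s,a)=cv2.minAreaRect(np.float32(P[:,:2]*1000)); return np.array(c),np.array(s),(a+45)%90-45
def cen(c): m=cv2.moments(c);return [m['m10']/m['m00'],m['m01']/m['m00']]
E
python3 - <<'E'
from h import *
t=cv2.imread("pics/top0.png")[:,:,::-1].copy();s=cv2.imread("pics/scene0.png")[:,:,::-1].copy()
R=dict(yellow=((240,160,325,240),(320,235,390,290)),green=((295,235,350,290),(275,205,325,255)),amber=((318,170,358,215),(295,260,345,305)),purple=((368,165,410,210),(250,280,305,325)))
for k,(a,b) in R.items():
    ct,cs=blob(t,k,a),blob(s,k,b)
    print(k,"tri",tri(rays("top",cen(ct)),rays("scene",cen(cs))))
    if k=="yellow":
        print("top",rect(plane("top",ct.reshape(-1,2),0)),"scene",rect(plane("scene",cs.reshape(-1,2),0)))
    else:
        for thr in(110,180):print("top box@36",rect(plane("top",white_rect(t,a,thr).reshape(-1,2),.036)))
# rail white top
w=white_rect(t,(235,145,435,188),150);print("rail",rect(plane("top",w.reshape(-1,2),.028)))
g=white_rect(s,(275,205,325,255));g2=white_rect(t,(295,235,350,290))
print("corners scene",cv2.boxPoints(cv2.minAreaRect(g2)))
E
```

```text
yellow tri (array([0.6268, 0.0584, 0.0087]), np.float64(0.0054183216377810175))
top (array([629.7075,  61.6853]), array([79.5053, 89.4225]), 5.437209606170654) scene (array([619.8153,  60.9387]), array([64.5266, 87.3878]), 5.473485946655273)
green tri (array([ 0.5042, -0.0163,  0.03  ]), np.float64(0.0006317007742313148))
top box@36 (array([503.3187, -13.5021]), array([67.8938, 67.502 ]), -23.270980834960938)
top box@36 (array([503.2416, -13.4062]), array([65.8069, 65.5016]), -23.351539611816406)
amber tri (array([ 0.6483, -0.0439,  0.0282]), np.float64(0.0007296576743008554))
top box@36 (array([648.9161, -44.262 ]), array([80.4654, 77.8784]), 0.2994665205478668)
top box@36 (array([650.9083, -44.2516]), array([76.481 , 77.8784]), 0.29946649074554443)
purple tri (array([ 0.6585, -0.1481,  0.028 ]), np.float64(0.0008926504756373276))
top box@36 (array([ 659.6153, -146.406 ]), array([80.7315, 82.5347]), 0.46207526326179504)
top box@36 (array([ 660.6241, -146.4207]), array([78.7142, 82.4891]), 0.46207526326179504)
rail (array([681.044, -38.911]), array([ 72.5007, 358.7967]), 5.019317150115967)
corners scene [[299.0984 271.918 ]
 [312.8459 240.4951]
 [344.4262 254.3115]
 [330.6787 285.7344]]
```

Emit:
{"op": "apply_moves", "data": {
  "targets": [
    {"travel": [-36,32,0],"roll": 0,"jaw": 10},
    {"travel": [-36,32,0],"roll": 0,"jaw": 10},
    {"travel": [-36,32,0],"roll": 0,"jaw": 10},
    {"travel": [-36,32,0],"roll": 0,"jaw": 10},
    {"travel": [-36,32,0],"roll": 0,"jaw": 10},
    {"travel": [-36,32,0],"roll": 0,"jaw": 10},
    {"travel": [-36,32,0],"roll": 0,"jaw": 10},
    {"travel": [-36,32,0],"roll": 0,"jaw": 10},
    {"travel": [-36,32,0],"roll": 0,"jaw": 10},
    {"travel": [-36,32,0],"roll": 0,"jaw": 10}
  ]
}}

```text
clock: 1.15
tool_pos: [0.4676, -0.191, 0.2173]
orientation: [-180.0, 0.0, -157.8]
force: [1.0, -0.5, -0.6]
opening: 0.0137
gripper_force: 0.0
```

Emit:
{"op": "apply_moves", "data": {
  "targets": [
    {"travel": [0,0,0],"roll": -8,"jaw": 10},
    {"travel": [0,0,0],"roll": -8,"jaw": 10},
    {"travel": [0,0,0],"roll": -8,"jaw": 10},
    {"travel": [0,0,0],"roll": -8,"jaw": 10},
    {"travel": [0,0,0],"roll": -8,"jaw": 10},
    {"travel": [0,0,0],"roll": -8,"jaw": 10},
    {"travel": [0,0,0],"roll": -8,"jaw": 10},
    {"travel": [0,0,0],"roll": -8,"jaw": 10},
    {"travel": [0,0,0],"roll": -8,"jaw": 10},
    {"travel": [0,0,0],"roll": 0,"jaw": 10}
  ]
}}

```text
clock: 2.15
tool_pos: [0.4671, -0.1929, 0.217]
orientation: [180.0, 0.0, -85.7]
force: [-0.0, 0.3, 0.3]
opening: 0.0103
gripper_force: 0.0
```

```bash
cat >> h.py <<'E'
from scipy.spatial.transform import Rotation as Ro
def wrist():
    o=ctrl.get_obs();im=ctrl.snapshot("wrist");T=np.eye(4)
    T[:3,:3]=Ro.from_euler("xyz",o["orientation"],degrees=True).as_matrix();T[:3,3]=o["tool_pos"]
    return im,T@ctrl.calibration("wrist")["hand_eye"]
E
python3 - <<'E'
from h import *
im,T=wrist();cv2.imwrite("pics/w1.png",im[:,:,::-1]);np.save("T1.npy",T)
y=blob(im,"yellow",(0,0,640,480));g=blob(im,"green",(0,0,640,480))
print(rect(plane("wrist",y.reshape(-1,2),0,T)),cv2.boundingRect(y),cv2.boundingRect(g))
t=cv2.imread("pics/top0.png")[:,:,::-1].copy()
print("green tri",tri(rays("wrist",cen(g),T),rays("top",cen(blob(t,"green",(295,235,350,290))))))
E
```

```text
Traceback (most recent call last):
  File "h.py", line 20, in blob
    return max(cv2.findContours(m,cv2.RETR_EXTERNAL,cv2.CHAIN_APPROX_NONE)[0],key=cv2.contourArea)
ValueError: max() iterable argument is empty
```

View pics/w1.png

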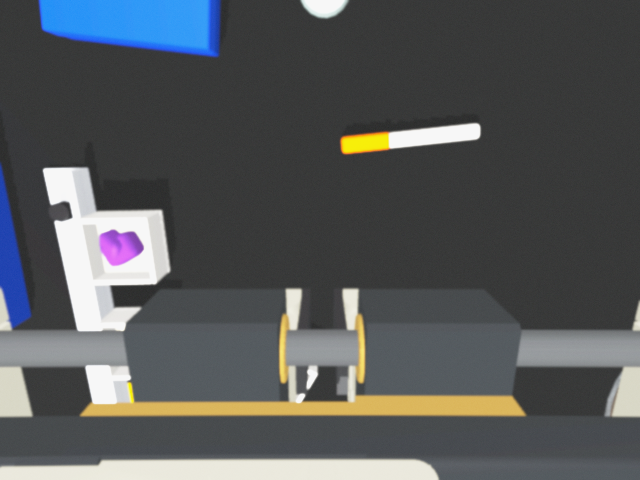

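The wrist camera looks away from the box: purple is at (120,247), and the rail runs along (70,170)–(105,400). I'll use the top-view estimate for now. Next move: fence to the −y side of the box, square to the rail, then down.

Emit:
{"op": "apply_moves", "data": {
  "targets": [
    {"travel": [0,0,0],"roll": -1.1,"jaw": 10},
    {"travel": [-31,-19,0],"roll": 0,"jaw": 10},
    {"travel": [-31,-19,0],"roll": 0,"jaw": 10},
    {"travel": [-31,-18,0],"roll": 0,"jaw": 10},
    {"travel": [0,0,40],"roll": 0,"jaw": 10},
    {"travel": [0,0,40],"roll": 0,"jaw": 10},
    {"travel": [0,0,40],"roll": 0,"jaw": 10},
    {"travel": [0,0,40],"roll": 0,"jaw": 10},
    {"travel": [0,0,27],"roll": 0,"jaw": 10},
    {"travel": [0,0,0],"roll": 0,"jaw": 10}
  ]
}}

```text
clock: 3.2
tool_pos: [0.5116, -0.0956, 0.0267]
orientation: [179.6, -0.0, -84.9]
force: [-0.4, -0.8, 0.3]
opening: 0.0098
gripper_force: 0.0
```

Run:
```python
from h import *
im=ctrl.snapshot("top");cv2.imwrite("pics/t2.png",cv2.resize(im[140:320,200:460,::-1],None,fx=3,fy=3))
print(ctrl.get_obs()["tool_pos"],ctrl.get_obs()["orientation"])
```

```text
[ 0.5134 -0.0955  0.029 ] [179.7721  -0.0266 -84.8155]
```

View pics/t2.png

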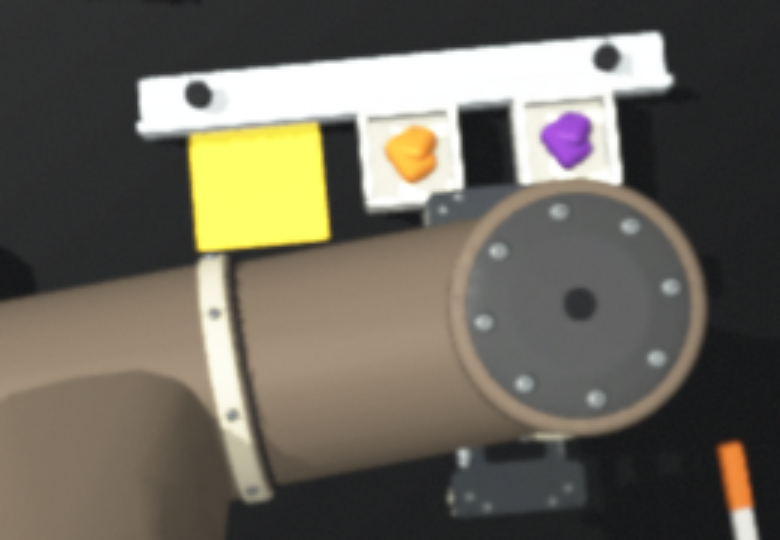

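The arm hides the box from the top view; the mark, amber and purple are unmoved. I'll push along the rail now and watch with the scene camera.

Emit:
{"op": "apply_moves", "data": {
  "targets": [
    {"travel": [-10,0,0],"roll": 0,"jaw": 10},
    {"travel": [-10,0,0],"roll": 0,"jaw": 10},
    {"travel": [-8,0,0],"roll": 0,"jaw": 10},
    {"travel": [-7,0,0],"roll": 0,"jaw": 10},
    {"travel": [-7,0,0],"roll": 0,"jaw": 10},
    {"travel": [-7,0,0],"roll": 0,"jaw": 10},
    {"travel": [-7,0,0],"roll": 0,"jaw": 10},
    {"travel": [-7,0,0],"roll": 0,"jaw": 10},
    {"travel": [-7,0,0],"roll": 0,"jaw": 10},
    {"travel": [0,0,0],"roll": 0,"jaw": 10}
  ]
}}

```text
clock: 4.25
tool_pos: [0.5081, -0.0248, 0.0302]
orientation: [-180.0, 0.0, -84.7]
force: [0.6, 0.0, 0.7]
opening: 0.0098
gripper_force: 0.0
```

Run:
```python
from h import *
im=ctrl.snapshot("scene");cv2.imwrite("pics/s3.png",cv2.resize(im[140:340,220:440,::-1],None,fx=3,fy=3,interpolation=cv2.INTER_CUBIC))
```

```text
(no output)
```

View pics/s3.png

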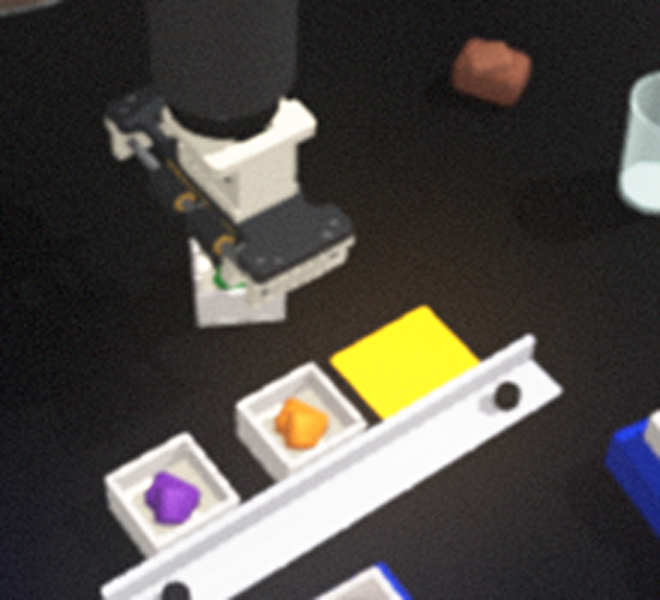

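The scene crop shows the gripper over the box at crop (235,270), and the box looks barely moved. I'll project the TCP and box into the image to check.

Run:
```python
from h import *
c=ctrl.calibration("scene");E=np.linalg.inv(c["extrinsics"])
o=ctrl.get_obs();print(o["tool_pos"],o["force"])
p=o["tool_pos"]
P=np.array([p,p+[0,0,-.022],[.503,-.0135,.036],p+[0.03,0,.066]])
px=cv2.projectPoints(P,cv2.Rodrigues(E[:3,:3])[0],E[:3,3],c["K"],c["dist_coeffs"])[0].reshape(-1,2)
print(px,(px-[220,140])*3)
s=ctrl.snapshot("scene");a=(275,205,325,255)
g=blob(s,"green",a);print("green",cen(g),cv2.contourArea(g))
im,T=wrist();cv2.imwrite("pics/w3.png",im[:,:,::-1])
```

```text
[ 0.5081 -0.0251  0.0301] [ 0.3633 -0.7209 -0.7953]
[[295.6669 231.5588]
 [295.8101 237.8831]
 [299.1375 226.3892]
 [302.0376 220.6437]] [[227.0006 274.6764]
 [227.4303 293.6494]
 [237.4126 259.1675]
 [246.1128 241.9311]]
green [292.5, 233.0] 1.0
```

View pics/w3.png

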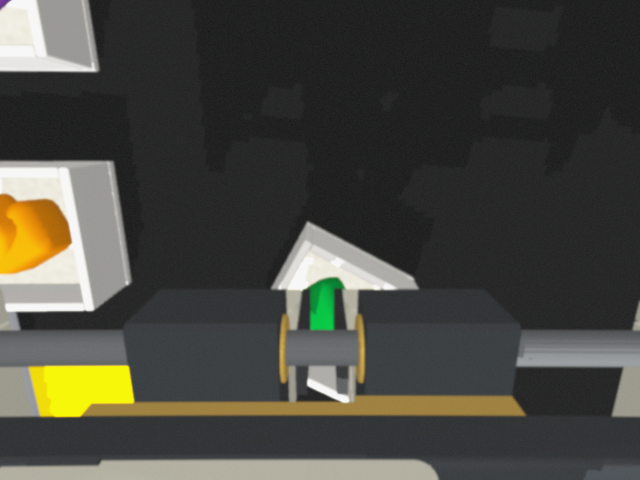

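Run:
```python
from h import *
im,T=wrist()
print("corners z36",plane("wrist",[[308,224],[415,279],[352,401],[308,380]],.036,T))
t=cv2.imread("pics/top0.png")[:,:,::-1].copy()
w=white_rect(t,(295,235,350,290),150)
print("orig",cv2.boxPoints(cv2.minAreaRect(np.float32(plane("top",w.reshape(-1,2),.036)[:,:2]))))
s0=cv2.imread("pics/scene0.png")[:,:,::-1].copy();s=ctrl.snapshot("scene")
print("scene lower-right/left corner px: ",(np.array([[285,320],[198,328],[192,238]])/3+[220,140]))
print("now z0",plane("scene",np.array([[285,320],[198,328]])/3+[220,140],0))
w0=white_rect(s0,(275,205,325,255));print(cv2.boundingRect(w0))
c=ctrl.calibration("wrist");o=ctrl.get_obs();TT=np.linalg.inv(c["hand_eye"])
Q=np.array([[x,y,z] for z in(-.02,0.0,.022) for y in(-.005,.005) for x in(0.0095,)])
print("finger px",cv2.projectPoints(Q,cv2.Rodrigues(TT[:3,:3])[0],TT[:3,3],c["K"],c["dist_coeffs"])[0].reshape(-1,2))
```

```text
corners z36 [[ 0.5196 -0.0624  0.036 ]
 [ 0.47   -0.0417  0.036 ]
 [ 0.4908  0.0244  0.036 ]
 [ 0.5133  0.0145  0.036 ]]
orig [[ 0.4597 -0.0313]
 [ 0.5206 -0.0572]
 [ 0.5466  0.004 ]
 [ 0.4857  0.0299]]
scene lower-right/left corner px:  [[315.     246.6667]
 [286.     249.3333]
 [284.     219.3333]]
now z0 [[ 0.5455  0.0035  0.    ]
 [ 0.5207 -0.0569 -0.    ]]
(283, 214, 33, 35)
finger px [[315.0694 298.2956]
 [339.2482 298.2977]
 [315.7665 280.6529]
 [337.3622 280.6545]
 [316.3792 265.143 ]
 [335.7048 265.1442]]
```

Run:
```python
import cv2
im=cv2.imread("pics/w3.png")[210:420,250:430]
im=cv2.convertScaleAbs(im,alpha=1.6,beta=25)
cv2.imwrite("pics/w3c.png",cv2.resize(im,(514,600),interpolation=cv2.INTER_CUBIC))
```

```text
(no output)
```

View pics/w3c.png

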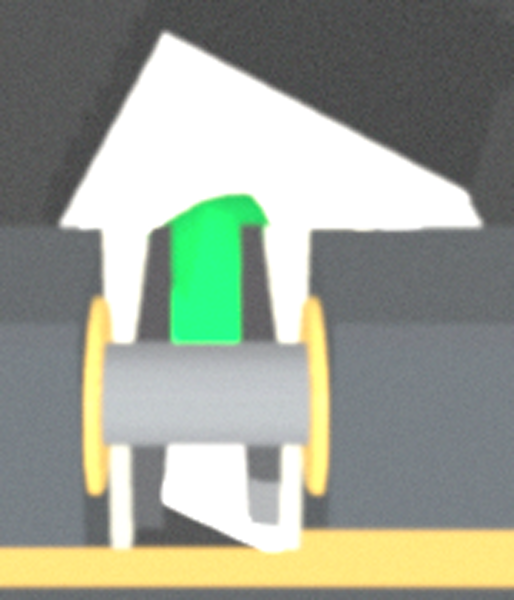

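The crop shows the box at its original pose, with the fingers over the stone. The dark pads end about 25 px apart, which puts them near z≈50 mm rather than 8 mm, so the fingertips passed above the box. I'll back off and feel for the bench.

Emit:
{"op": "apply_moves", "data": {
  "targets": [
    {"travel": [0,0,-25],"roll": 0,"jaw": 10},
    {"travel": [35,0,0],"roll": 0,"jaw": 10},
    {"travel": [35,0,0],"roll": 0,"jaw": 10},
    {"travel": [0,0,25],"roll": 0,"jaw": 10},
    {"travel": [0,0,0],"roll": 0,"jaw": 10},
    {"travel": [0,0,3],"roll": 0,"jaw": 10},
    {"travel": [0,0,2],"roll": 0,"jaw": 10},
    {"travel": [0,0,2],"roll": 0,"jaw": 10},
    {"travel": [0,0,0],"roll": 0,"jaw": 10}
  ]
}}

```text
clock: 5.4
tool_pos: [0.5147, -0.0948, 0.0234]
orientation: [-180.0, 0.0, -84.7]
force: [-0.2, 0.7, -0.4]
opening: 0.01
gripper_force: 0.0
```

Run:
```python
from h import *
o=ctrl.get_obs();print(o["tool_pos"],o["force"])
im=ctrl.snapshot("scene")[:,:,::-1];cv2.imwrite("pics/s4.png",im)
im2,T=wrist();c=im2[200:420,230:420,::-1]
a=cv2.resize(im[160:280,230:350],None,fx=4,fy=4,interpolation=cv2.INTER_CUBIC)
b=cv2.resize(c,(300,480))
cv2.imwrite("pics/m4.png",cv2.convertScaleAbs(np.hstack([a,b]),alpha=1.2,beta=30))
```

```text
[ 0.5147 -0.0948  0.0234] [-0.173   0.7389 -0.4468]
```

View pics/m4.png

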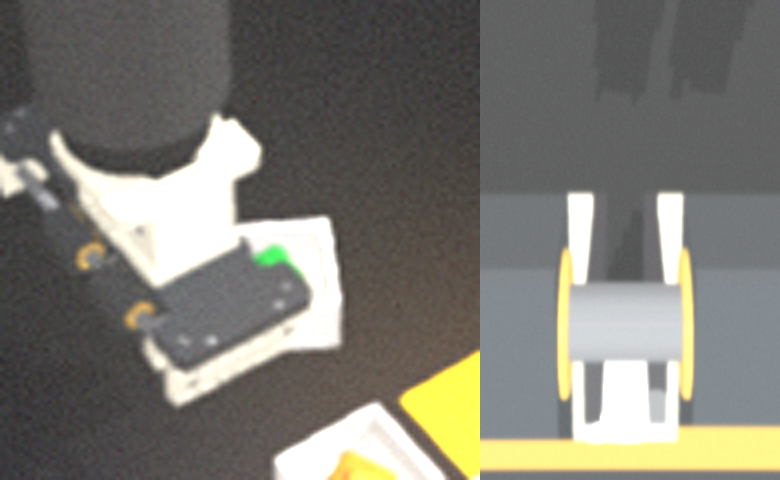

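The scene crop shows the gripper's front edge still well above the bench. In the wrist crop the finger shadows lie well away from the tips, and the z force is about 0. So the tips are still high, and I'll keep feeling downward.

Emit:
{"op": "apply_moves", "data": {
  "targets": [
    {"travel": [0,0,2],"roll": 0,"jaw": 10},
    {"travel": [0,0,2],"roll": 0,"jaw": 10},
    {"travel": [0,0,2],"roll": 0,"jaw": 10},
    {"travel": [0,0,0],"roll": 0,"jaw": 10}
  ]
}}

```text
clock: 5.9
tool_pos: [0.5143, -0.0952, 0.0168]
orientation: [180.0, -0.0, -84.7]
force: [0.4, 0.2, -0.9]
opening: 0.01
gripper_force: 0.0
```

Run:
```python
from h import *
print({k:ctrl.get_obs()[k] for k in("tool_pos","force","clock")})
# FK-free check of tool height: amber corner edges in wrist vs top
im,T=wrist();print("cam pos",T[:3,3])
g=blob(im,"purple",(0,0,640,480));t=cv2.imread("pics/top0.png")[:,:,::-1].copy();s=cv2.imread("pics/scene0.png")[:,:,::-1].copy()
P=tri(rays("top",cen(blob(t,"purple",(368,165,410,210)))),rays("scene",cen(blob(s,"purple",(250,280,305,325)))))[0]
print("purple",P,cv2.boundingRect(g),"wrist ray at that z",plane("wrist",[cen(g)],P[2],T))
```

```text
{'tool_pos': array([ 0.5143, -0.0952,  0.0168]), 'force': array([ 0.3678,  0.2076, -0.9311]), 'clock': 5.9}
cam pos [ 0.5236 -0.1699  0.1853]
purple [ 0.6585 -0.1481  0.028 ] (0, 119, 32, 76) wrist ray at that z [[ 0.6433 -0.1497  0.028 ]]
```

Emit:
{"op": "apply_moves", "data": {
  "targets": [
    {"travel": [0,0,2],"roll": 0,"jaw": 10},
    {"travel": [0,0,2],"roll": 0,"jaw": 10},
    {"travel": [0,0,2],"roll": 0,"jaw": 10},
    {"travel": [0,0,0],"roll": 0,"jaw": 10}
  ]
}}

```text
clock: 6.35
tool_pos: [0.5143, -0.0953, 0.0108]
orientation: [180.0, -0.0, -84.7]
force: [0.8, -0.2, 0.3]
opening: 0.01
gripper_force: 0.0
```

Emit:
{"op": "apply_moves", "data": {
  "targets": [
    {"travel": [0,0,2],"roll": 0,"jaw": 10},
    {"travel": [0,0,2],"roll": 0,"jaw": 10},
    {"travel": [0,0,0],"roll": 0,"jaw": 10}
  ]
}}

```text
clock: 6.65
tool_pos: [0.5143, -0.0953, 0.0068]
orientation: [180.0, -0.0, -84.7]
force: [-0.7, 0.4, -1.0]
opening: 0.0095
gripper_force: 0.0
```

Emit:
{"op": "apply_moves", "data": {
  "targets": [
    {"travel": [0,0,2],"roll": 0,"jaw": 10},
    {"travel": [0,0,2],"roll": 0,"jaw": 10},
    {"travel": [0,0,0],"roll": 0,"jaw": 10}
  ]
}}

```text
clock: 6.95
tool_pos: [0.5143, -0.0952, 0.0028]
orientation: [180.0, -0.0, -84.7]
force: [-0.7, 0.8, -0.5]
opening: 0.0097
gripper_force: 0.0
```

Emit:
{"op": "apply_moves", "data": {
  "targets": [
    {"travel": [0,0,2],"roll": 0,"jaw": 10},
    {"travel": [0,0,2],"roll": 0,"jaw": 10},
    {"travel": [0,0,2],"roll": 0,"jaw": 10},
    {"travel": [0,0,0],"roll": 0,"jaw": 10}
  ]
}}

```text
clock: 7.35
tool_pos: [0.5143, -0.0952, -0.0032]
orientation: [180.0, -0.0, -84.7]
force: [0.3, 0.2, 0.1]
opening: 0.01
gripper_force: 0.0
```

Emit:
{"op": "apply_moves", "data": {
  "targets": [
    {"travel": [0,0,2],"roll": 0,"jaw": 10},
    {"travel": [0,0,2],"roll": 0,"jaw": 10},
    {"travel": [0,0,0],"roll": 0,"jaw": 10}
  ]
}}

```text
clock: 7.65
tool_pos: [0.5143, -0.0952, -0.0072]
orientation: [180.0, 0.0, -84.7]
force: [-0.2, 0.3, -0.3]
opening: 0.0097
gripper_force: 0.0
```

Run:
```python
from h import *
o=ctrl.get_obs();print(o["tool_pos"],o["force"],o["joint_pos"])
im,T=wrist();cv2.imwrite("pics/w5.png",im[:,:,::-1])
w=white_rect(im,(200,0,440,285),120)
a=cv2.approxPolyDP(w,4,True).reshape(-1,2);print(a)
print(plane("wrist",a,.036,T))
h=cv2.inRange(hsv(im),(0,0,150),(180,60,255));print([cv2.boundingRect(x) for x in cv2.findContours(h,0,1)[0] if cv2.contourArea(x)>300])
```

```text
[ 0.5143 -0.0952 -0.0072] [-0.2313  0.3206 -0.34  ] [ 11.0199  21.3862 -33.3809  -0.0055 -35.2612  -5.7564]Traceback (most recent call last):
  File "<stdin>", line 4, in <module>
  File "h.py", line 24, in white_rect
    return max(cv2.findContours(m,cv2.RETR_EXTERNAL,cv2.CHAIN_APPROX_NONE)[0],key=cv2.contourArea)
ValueError: max() iterable argument is empty
```

The tool height reading is clearly offset: reading −7 mm and still no contact, so the tips are somewhere around 10–20 mm. That's well below the box's rim, so I'll push and check.

Emit:
{"op": "apply_moves", "data": {
  "targets": [
    {"travel": [-10,0,0],"roll": 0,"jaw": 10},
    {"travel": [-10,0,0],"roll": 0,"jaw": 10},
    {"travel": [-8,0,0],"roll": 0,"jaw": 10},
    {"travel": [-7,0,0],"roll": 0,"jaw": 10},
    {"travel": [-7,0,0],"roll": 0,"jaw": 10},
    {"travel": [-7,0,0],"roll": 0,"jaw": 10},
    {"travel": [-6,0,0],"roll": 0,"jaw": 10},
    {"travel": [0,0,0],"roll": 0,"jaw": 10}
  ]
}}

```text
clock: 8.5
tool_pos: [0.5095, -0.0397, -0.0068]
orientation: [-180.0, 0.0, -84.7]
force: [-1.1, -0.7, 0.1]
opening: 0.01
gripper_force: 0.0
```

Run:
```python
from h import *
im=ctrl.snapshot("scene");s0=cv2.imread("pics/scene0.png")[:,:,::-1]
o=ctrl.get_obs();print(o["tool_pos"],o["force"])
cv2.imwrite("pics/s6.png",cv2.resize(im[150:300,230:430,::-1],None,fx=4,fy=4,interpolation=cv2.INTER_CUBIC))
```

```text
[ 0.5094 -0.04   -0.0068] [-0.0166  0.0452 -0.2467]
```

View pics/s6.png

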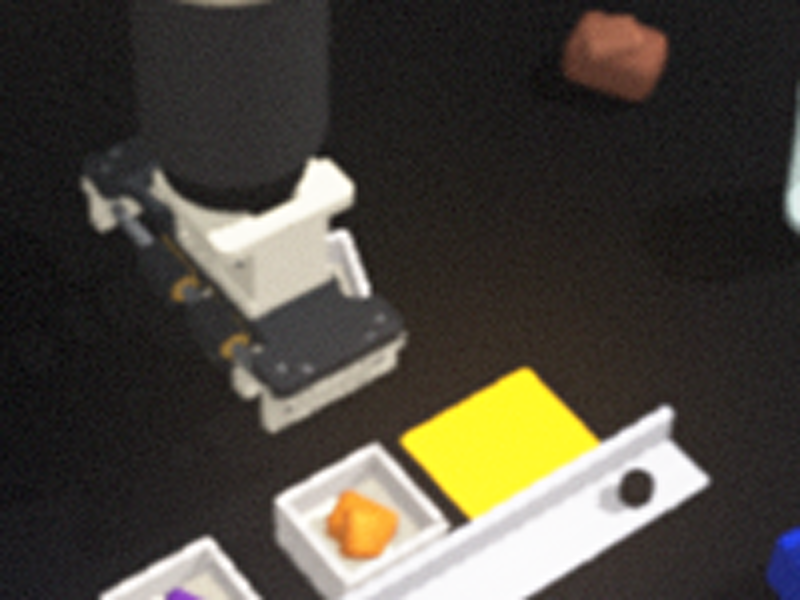

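The box has moved: its far corner now shows at crop (350,265), the row is undisturbed, and the pushing works. Continuing along the rail, then I'll retreat to look.

Emit:
{"op": "apply_moves", "data": {
  "targets": [
    {"travel": [-7,0,0],"roll": 0,"jaw": 10},
    {"travel": [-7,0,0],"roll": 0,"jaw": 10},
    {"travel": [-7,0,0],"roll": 0,"jaw": 10},
    {"travel": [-7,0,0],"roll": 0,"jaw": 10},
    {"travel": [-7,0,0],"roll": 0,"jaw": 10},
    {"travel": [-6,0,0],"roll": 0,"jaw": 10},
    {"travel": [-4,0,0],"roll": 0,"jaw": 10},
    {"travel": [0,0,0],"roll": 0,"jaw": 10},
    {"travel": [10,0,0],"roll": 0,"jaw": 10},
    {"travel": [15,0,-40],"roll": 0,"jaw": 10}
  ]
}}

```text
clock: 9.55
tool_pos: [0.5042, -0.0218, 0.0295]
orientation: [179.5, -0.1, -84.7]
force: [0.3, 0.3, -0.3]
opening: 0.0098
gripper_force: 0.0
```

Emit:
{"op": "apply_moves", "data": {
  "targets": [
    {"travel": [35,0,-35],"roll": 0,"jaw": 10},
    {"travel": [45,0,-20],"roll": 0,"jaw": 10},
    {"travel": [45,0,0],"roll": 0,"jaw": 10},
    {"travel": [45,0,0],"roll": 0,"jaw": 10},
    {"travel": [45,0,0],"roll": 0,"jaw": 10},
    {"travel": [45,0,0],"roll": 0,"jaw": 10},
    {"travel": [0,0,0],"roll": 0,"jaw": 10}
  ]
}}

```text
clock: 10.25
tool_pos: [0.5308, -0.2848, 0.0876]
orientation: [180.0, -0.0, -85.0]
force: [0.1, 0.8, -0.6]
opening: 0.0097
gripper_force: 0.0
```

```bash
cat > look.py <<'E'
from h import *
import sys
M=np.array([636.7,62.3]);a=np.radians(5.4);ex=np.array([np.cos(a),np.sin(a)]);ey=np.array([-ex[1],ex[0]])
def rf(p): d=np.asarray(p)[:2]-M; return np.array([d@ex,d@ey])
t=ctrl.snapshot("top");cv2.imwrite("pics/tl.png",t[:,:,::-1])
g=blob(t,"green",(220,160,380,300));u,v=map(int,cen(g));roi=(u-27,v-27,u+27,v+27)
w=white_rect(t,roi,150);P=plane("top",w.reshape(-1,2),.036);r=rect(P)
print("box",r,"rail frame",rf(r[0]),"stone px",u,v)
y=blob(t,"yellow",(240,160,325,240));print("mark",rect(plane("top",y.reshape(-1,2),0)))
s=ctrl.snapshot("scene")
try: print("stone tri",tri(rays("top",cen(g)),rays("scene",cen(blob(s,"green",(270,180,390,290))))))
except Exception as e: print(e)
o=ctrl.get_obs();print(o["tool_pos"],o["orientation"],"tcp rail",rf(o["tool_pos"]*1000),o["clock"])
E
python3 look.py
```

```text
box (array([479.5486,  45.8881]), array([66.9298, 67.1941]), 3.9164464473724365) rail frame [-157.9984   -1.5498] stone px 292 274
mark (array([629.3245,  61.6842]), array([79.7946, 89.8024]), 5.557229518890381)
stone tri (array([0.481 , 0.044 , 0.0289]), np.float64(0.001159812603276284))
[ 0.5304 -0.2812  0.0875] [179.9409   0.0285 -84.9291] tcp rail [-138.1334 -331.9749] 10.35
```

The box now sits at (−158, −1.5) mm in the mark's frame and is turned only −1.5°, nearly ideal. Next is going behind it, turned 90°, for the final push.

Emit:
{"op": "apply_moves", "data": {
  "targets": [
    {"travel": [-41.2,11.1,0],"roll": 0,"jaw": 10},
    {"travel": [-41.2,11.1,0],"roll": 0,"jaw": 10},
    {"travel": [-41.2,11.1,0],"roll": 0,"jaw": 10},
    {"travel": [-41.2,11.1,0],"roll": 0,"jaw": 10},
    {"travel": [-41.2,11.1,0],"roll": 0,"jaw": 10},
    {"travel": [-41.2,11.1,0],"roll": 0,"jaw": 10},
    {"travel": [-41.2,11.1,0],"roll": 0,"jaw": 10},
    {"travel": [-41.2,11.1,0],"roll": 0,"jaw": 10},
    {"travel": [0,0,0],"roll": -8,"jaw": 10},
    {"travel": [0,0,0],"roll": -8,"jaw": 10}
  ]
}}

```text
clock: 11.35
tool_pos: [0.4119, 0.0427, 0.0885]
orientation: [-179.9, 0.0, -68.1]
force: [0.8, -0.2, 0.4]
opening: 0.0099
gripper_force: 0.0
```

Emit:
{"op": "apply_moves", "data": {
  "targets": [
    {"travel": [0,0,0],"roll": -8,"jaw": 10},
    {"travel": [0,0,0],"roll": -8,"jaw": 10},
    {"travel": [0,0,0],"roll": -8,"jaw": 10},
    {"travel": [0,0,0],"roll": -8,"jaw": 10},
    {"travel": [0,0,0],"roll": -8,"jaw": 10},
    {"travel": [0,0,0],"roll": -8,"jaw": 10},
    {"travel": [0,0,0],"roll": -8,"jaw": 10},
    {"travel": [0,0,0],"roll": -8,"jaw": 10},
    {"travel": [0,0,0],"roll": -8,"jaw": 10},
    {"travel": [0,0,0],"roll": 0,"jaw": 10}
  ]
}}

```text
clock: 12.35
tool_pos: [0.4122, 0.041, 0.0882]
orientation: [-180.0, -0.0, 3.5]
force: [-1.3, 0.3, -0.3]
opening: 0.0101
gripper_force: 0.0
```

```bash
cat > wl.py <<'E'
from h import *
M=np.array([636.7,62.3]);a=np.radians(5.5);ex=np.array([np.cos(a),np.sin(a)]);ey=np.array([-ex[1],ex[0]])
rf=lambda p:np.array([(np.asarray(p)[:2]-M)@ex,(np.asarray(p)[:2]-M)@ey])
im,T=wrist();cv2.imwrite("pics/wl.png",im[:,:,::-1]);o=ctrl.get_obs()
print(o["tool_pos"],o["orientation"],o["force"],rf(o["tool_pos"]*1000),o["clock"])
for k in("green","yellow"):
    try:
        c=blob(im,k,(0,0,640,480));print(k,cv2.boundingRect(c),cv2.contourArea(c),rect(plane("wrist",c.reshape(-1,2),0 if k=="yellow" else .03,T)))
    except Exception as e: print(k,e)
E
python3 wl.py
```

```text
[0.4124 0.041  0.0883] [-179.9855   -0.0084    3.1571] [-0.7005  0.8866 -0.0171] [-225.3572    0.2731] 12.4
green (291, 112, 60, 69) 2834.5 (array([483.2466,  42.572 ]), array([32.4496, 33.9321]), 32.14482116699219)
yellow max() iterable argument is empty
```

Emit:
{"op": "apply_moves", "data": {
  "targets": [
    {"travel": [0,0,0],"roll": -2.3,"jaw": 30},
    {"travel": [0,0,30],"roll": 0,"jaw": 30},
    {"travel": [0,0,30],"roll": 0,"jaw": 30},
    {"travel": [0,0,20],"roll": 0,"jaw": 30},
    {"travel": [0,0,15],"roll": 0,"jaw": 30},
    {"travel": [0,0,0],"roll": 0,"jaw": 30}
  ]
}}

```text
clock: 13.0
tool_pos: [0.4119, 0.0404, -0.0081]
orientation: [179.9, 0.1, 5.4]
force: [-0.1, 0.9, 0.3]
opening: 0.03
gripper_force: 0.0
```

```bash
python3 wl.py
```

```text
[ 0.4122  0.0405 -0.0074] [179.9501   0.0928   5.3784] [-0.6111 -0.0238  0.1025] [-225.5344   -0.1438] 13.05
green (272, 95, 107, 118) 8818.5 (array([483.1509,  42.3706]), array([33.3498, 34.1764]), 31.85051918029785)
yellow (408, 365, 1, 1) 0.0 (array([387.9222,  -3.1692]), array([0., 0.]), 0.0)
```

Emit:
{"op": "apply_moves", "data": {
  "targets": [
    {"travel": [13,0,0],"roll": 0,"jaw": 30},
    {"travel": [8,0,0],"roll": 0,"jaw": 30},
    {"travel": [8,0,0],"roll": 0,"jaw": 30},
    {"travel": [8,0,0],"roll": 0,"jaw": 30},
    {"travel": [8,0,0],"roll": 0,"jaw": 30},
    {"travel": [8,0,0],"roll": 0,"jaw": 30},
    {"travel": [8,0,0],"roll": 0,"jaw": 30},
    {"travel": [8,0,0],"roll": 0,"jaw": 30},
    {"travel": [8,0,0],"roll": 0,"jaw": 30},
    {"travel": [0,0,0],"roll": 0,"jaw": 30}
  ]
}}

```text
clock: 14.05
tool_pos: [0.4912, 0.0486, -0.0068]
orientation: [-180.0, -0.1, 5.6]
force: [1.2, 0.2, -0.2]
opening: 0.03
gripper_force: 0.0
```

```bash
python3 wl.py
```

```text
[ 0.4905  0.0484 -0.0069] [-179.981    -0.0643    5.5545] [-1.1267  0.5743  0.281 ] [-146.8195    0.1996] 14.1
green (275, 165, 100, 111) 7534.0 (array([539.9357,  48.575 ]), array([33.7735, 34.1312]), 34.487388610839844)
yellow (200, 0, 244, 70) 16151.5 (array([602.6272,  59.2194]), array([23.0609, 89.2397]), 5.642000198364258)
```

Emit:
{"op": "apply_moves", "data": {
  "targets": [
    {"travel": [8,0,0],"roll": 0,"jaw": 30},
    {"travel": [10,0,0],"roll": 0,"jaw": 30},
    {"travel": [10,0,0],"roll": 0,"jaw": 30},
    {"travel": [10,0,0],"roll": 0,"jaw": 30},
    {"travel": [10,0,0],"roll": 0,"jaw": 30},
    {"travel": [10,0,0],"roll": 0,"jaw": 30},
    {"travel": [10,0,0],"roll": 0,"jaw": 30},
    {"travel": [10,0,0],"roll": 0,"jaw": 30},
    {"travel": [10,0,0],"roll": 0,"jaw": 30},
    {"travel": [0,0,0],"roll": 0,"jaw": 30}
  ]
}}

```text
clock: 15.1
tool_pos: [0.579, 0.057, -0.0068]
orientation: [-180.0, -0.1, 5.6]
force: [0.0, 0.6, -0.5]
opening: 0.0301
gripper_force: 0.0
```

```bash
python3 wl.py
python3 - <<'E'
from h import *
im=cv2.imread("pics/wl.png")[:,:,::-1].copy()
w=white_rect(im,(180,0,460,285),150);print(cv2.approxPolyDP(w,5,True).reshape(-1,2).tolist())
E
```

```text
[ 0.5781  0.0568 -0.007 ] [-179.9885   -0.0487    5.5486] [-0.404  -0.2577 -0.7646] [-58.8748   0.1651] 15.15
green (274, 165, 101, 110) 7552.5 (array([627.969 ,  57.3972]), array([33.6138, 34.2283]), 34.90813064575195)
yellow (209, 106, 225, 180) 4116.5 (array([628.3062,  61.5162]), array([75.1349, 88.7158]), 5.656093120574951)
[[208, 93], [221, 284], [239, 284], [232, 141], [249, 143], [255, 282], [387, 282], [390, 271], [400, 284], [420, 284], [434, 92]]
```

Emit:
{"op": "apply_moves", "data": {
  "targets": [
    {"travel": [5,0,0],"roll": 0,"jaw": 30},
    {"travel": [5,0,0],"roll": 0,"jaw": 30},
    {"travel": [3,0,0],"roll": 0,"jaw": 30},
    {"travel": [0,0,0],"roll": 0,"jaw": 30}
  ]
}}

```text
clock: 15.55
tool_pos: [0.5905, 0.058, -0.0068]
orientation: [-180.0, -0.0, 5.6]
force: [0.5, 0.5, -0.1]
opening: 0.0298
gripper_force: 0.0
```

Emit:
{"op": "apply_moves", "data": {
  "targets": [
    {"travel": [1,0,0],"roll": 0,"jaw": 30},
    {"travel": [1,0,0],"roll": 0,"jaw": 30},
    {"travel": [0,0,0],"roll": 0,"jaw": 30}
  ]
}}

```text
clock: 15.85
tool_pos: [0.5919, 0.0581, -0.0068]
orientation: [180.0, 0.0, 5.6]
force: [-1.5, -0.2, 1.6]
opening: 0.0301
gripper_force: 0.7
```

Emit:
{"op": "apply_moves", "data": {
  "targets": [
    {"travel": [1,0,0],"roll": 0,"jaw": 30},
    {"travel": [1,0,0],"roll": 0,"jaw": 30},
    {"travel": [0,0,0],"roll": 0,"jaw": 30}
  ]
}}

```text
clock: 16.15
tool_pos: [0.5937, 0.0582, -0.0069]
orientation: [180.0, 0.0, 5.6]
force: [-2.2, -0.0, 1.3]
opening: 0.0295
gripper_force: 1.4
```

```bash
python3 wl.py
```

```text
[ 0.5937  0.0582 -0.0069] [179.9972   0.0274   5.5547] [-3.8844  0.2925  1.45  ] [-43.1845   0.0449] 16.2
green (273, 167, 101, 110) 7537.5 (array([641.9509,  58.8   ]), array([33.6802, 34.2025]), 34.8001708984375)
yellow (211, 153, 17, 136) 721.5 (array([629.1927, 104.9531]), array([58.6648,  3.0587]), 5.589688301086426)
```

Emit:
{"op": "apply_moves", "data": {
  "targets": [
    {"travel": [1,0,0],"roll": 0,"jaw": 30},
    {"travel": [0,0,0],"roll": 0,"jaw": 30}
  ]
}}

```text
clock: 16.4
tool_pos: [0.5937, 0.0582, -0.007]
orientation: [180.0, 0.1, 5.6]
force: [-5.8, 0.6, 4.8]
opening: 0.0302
gripper_force: 3.3
```

Emit:
{"op": "apply_moves", "data": {
  "targets": [
    {"travel": [1,0,0],"roll": 0,"jaw": 30},
    {"travel": [0,0,0],"roll": 0,"jaw": 30}
  ]
}}

```text
clock: 16.6
tool_pos: [0.5937, 0.0581, -0.0071]
orientation: [180.0, 0.2, 5.5]
force: [-10.7, 1.7, 6.7]
opening: 0.0301
gripper_force: 4.9
```

Contact with the rail: the TCP has stopped and the force reads 11 N. I'll retreat straight back, lift, clear the view and check.

Emit:
{"op": "apply_moves", "data": {
  "targets": [
    {"travel": [-3,0,0],"roll": 0,"jaw": 30},
    {"travel": [-8,0,0],"roll": 0,"jaw": 30},
    {"travel": [-30,0,0],"roll": 0,"jaw": 30},
    {"travel": [-30,0,0],"roll": 0,"jaw": 30},
    {"travel": [0,0,-40],"roll": 0,"jaw": 30},
    {"travel": [0,0,-40],"roll": 0,"jaw": 30},
    {"travel": [0,0,-40],"roll": 0,"jaw": 30},
    {"travel": [-20,40,0],"roll": 0,"jaw": 30},
    {"travel": [-20,40,0],"roll": 0,"jaw": 30},
    {"travel": [0,45,0],"roll": 0,"jaw": 30}
  ]
}}

```text
clock: 17.6
tool_pos: [0.4958, -0.0774, 0.1139]
orientation: [-180.0, -0.1, 5.7]
force: [1.7, -0.5, 0.6]
opening: 0.0301
gripper_force: 0.0
```

Emit:
{"op": "apply_moves", "data": {
  "targets": [
    {"travel": [0,45,0],"roll": 0,"jaw": 30},
    {"travel": [0,45,0],"roll": 0,"jaw": 30},
    {"travel": [0,45,0],"roll": 0,"jaw": 30},
    {"travel": [0,0,0],"roll": 0,"jaw": 30},
    {"travel": [0,0,0],"roll": 0,"jaw": 30}
  ]
}}

```text
clock: 18.1
tool_pos: [0.5103, -0.2122, 0.1129]
orientation: [180.0, -0.0, 5.4]
force: [0.6, -0.1, 0.5]
opening: 0.0299
gripper_force: 0.0
```

```bash
python3 look.py
python3 - <<'E'
import cv2
im=cv2.imread("pics/tl.png")[130:310,220:460];cv2.imwrite("pics/fin.png",cv2.resize(im,None,fx=3.3,fy=3.3,interpolation=cv2.INTER_CUBIC))
E
```

```text
box (array([677.6929,  59.4795]), array([ 60.5768, 106.662 ]), 1.582642674446106) rail frame [40.5456 -6.6657] stone px 286 187
mark (array([664.0024,  26.2294]), array([14.6386,  8.2539]), 0.4389753043651581)
stone tri (array([0.6501, 0.0541, 0.045 ]), np.float64(0.004797254216172571))
[ 0.5105 -0.2106  0.1131] [-179.9975   -0.0159    5.5622] tcp rail [-151.2946 -259.857 ] 18.2
```

View pics/fin.png

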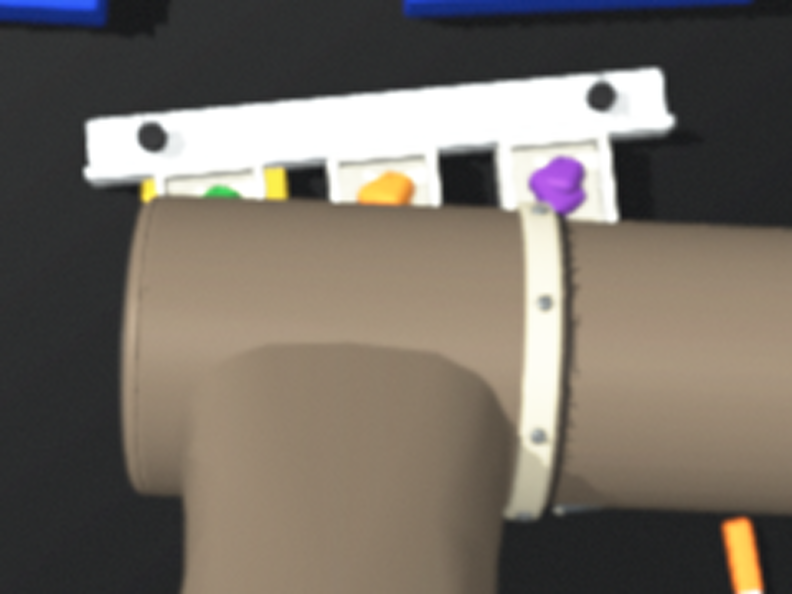

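The final view shows the box on the mark at crop (215,190), with yellow on both sides at x=148 and x=278, and against the rail like its neighbours. The arm still covers part of it, so I'll move further off for a numeric check.

Emit:
{"op": "apply_moves", "data": {
  "targets": [
    {"travel": [0,40,-10],"roll": 0,"jaw": 30},
    {"travel": [0,40,-10],"roll": 0,"jaw": 30},
    {"travel": [0,40,-10],"roll": 0,"jaw": 30},
    {"travel": [0,40,-10],"roll": 0,"jaw": 30},
    {"travel": [-20,40,0],"roll": 0,"jaw": 30},
    {"travel": [-20,40,0],"roll": 0,"jaw": 30},
    {"travel": [-20,40,0],"roll": 0,"jaw": 30},
    {"travel": [-20,40,0],"roll": 0,"jaw": 30},
    {"travel": [0,0,0],"roll": 0,"jaw": 30},
    {"travel": [0,0,0],"roll": 0,"jaw": 30}
  ]
}}

```text
clock: 19.2
tool_pos: [0.4622, -0.5369, 0.1527]
orientation: [-180.0, 0.0, 5.5]
force: [-0.1, 0.3, -0.0]
opening: 0.03
gripper_force: 0.0
```

```bash
python3 look.py
python3 - <<'E'
from h import *
t=cv2.imread("pics/tl.png")[:,:,::-1].copy();t0=cv2.imread("pics/top0.png")[:,:,::-1].copy()
for n,i in(("now",t),("t0",t0)):
    print(n,[np.round(cen(blob(i,k,r)),1) for k,r in(("amber",(318,170,358,215)),("purple",(368,165,410,210)))])
# robot-facing top edge of boxes at z=36
h=hsv(t)
m=((h[...,2]>120)&(h[...,1]<70)).astype(np.uint8)
M=np.array([636.7,62.3]);a=np.radians(5.5);ex=np.array([np.cos(a),np.sin(a)]);ey=np.array([-ex[1],ex[0]])
def edge(cx,hw=12):
    pts=[]
    for u in range(cx-hw,cx+hw+1):
        v=[x for x in range(165,230) if m[x,u]]
        pts.append((u,max(v)+.5))
    P=plane("top",pts,.036)[:,:2]*1000
    k=np.polyfit((P-M)@ey,(P-M)@ex,1); return "xr %.1f yr %.1f slope deg %.2f"%(((P-M)@ex).mean(),((P-M)@ey).mean(),np.degrees(np.arctan(k[0])))
for cx in(286,338,390): print(cx,edge(cx))
y=cv2.inRange(h,np.array(RNG["yellow"][0]),np.array(RNG["yellow"][1]))
for v in(190,200): print(v,np.where(y[v,240:330])[0]+240)
E
```

```text
box (array([641.5844,  63.6784]), array([106.5984, 106.0945]), 0.19203126430511475) rail frame [4.9924 0.9126] stone px 284 194
mark (array([629.1953,  62.187 ]), array([79.3326, 88.7175]), 5.417112827301025)
stone tri (array([0.6394, 0.0604, 0.0285]), np.float64(0.001071128771627188))
[ 0.463  -0.5358  0.1533] [-179.9927   -0.0099    5.6601] tcp rail [-229.1815 -579.1298] 19.3
now [array([338.7, 191. ]), array([388.9, 186.1])]
t0 [array([337.2, 190.8]), array([388.9, 186.1])]
286 xr -34.1 yr -1.2 slope deg 0.25
338 xr -35.8 yr -104.6 slope deg -0.04
390 xr -35.7 yr -208.5 slope deg 0.15
190 [263 264 301 302 303 304 305]
200 [264 265 302 303 304 305 306]
```

Run:
```python
from h import *
t=cv2.imread("pics/tl.png")[:,:,::-1].copy();t0=cv2.imread("pics/top0.png")[:,:,::-1].copy()
for i in(t0,t):
    g=i.max(2).astype(int)
    print(g[203,312:364:1].tolist()); c=blob(i,"amber",(318,170,358,215));print(cv2.boundingRect(c),cv2.contourArea(c))
d=np.abs(t.astype(int)-t0).max(2);d=d[165:215,310:365]>50;print(np.argwhere(d).shape, np.argwhere(d).min(0)+[165,310] if d.any() else 0,np.argwhere(d).max(0)+[165,310] if d.any() else 0)
```

```text
[40, 40, 40, 39, 40, 40, 39, 42, 91, 193, 250, 253, 243, 241, 243, 243, 243, 244, 245, 245, 248, 254, 255, 255, 255, 255, 255, 253, 252, 251, 249, 250, 253, 255, 255, 255, 255, 255, 255, 252, 246, 237, 178, 83, 28, 25, 24, 24, 25, 26, 27, 25]
(329, 183, 16, 18) 185.5
[27, 27, 27, 29, 27, 34, 40, 46, 96, 206, 253, 254, 248, 247, 249, 249, 249, 249, 250, 250, 252, 255, 255, 255, 255, 255, 255, 254, 254, 253, 252, 253, 254, 255, 255, 255, 255, 255, 255, 254, 251, 245, 191, 91, 32, 29, 29, 28, 26, 29, 26, 26]
(329, 183, 16, 18) 125.0
(0, 2) 0 0
```

Amber's box edges match the first picture to the pixel; only the lighting on its stone changed. Green is flush, square within about 0.3° and centred within about 1 mm. Handing in.

```bash
python3 -c "
from plant import ctrl
print(ctrl.close_job())"
```

```text
the job is handed in; nothing more can be done
None
```

I pushed the green box onto the yellow mark and handed the job in at about 19 s. It stands against the rail, square within about 0.3° and centred within about 1 mm. The amber and purple boxes didn't move, though I didn't measure the other bystanders, and the hand is well clear.

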